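# Dose a petri dish with the bench pump dispenser

### The arm

A 6-joint arm with a two-finger parallel gripper is mounted at the origin on a cart in front of the work surface, level with it; the furniture and walls round the work are solid. World frame = base frame: x ahead of the robot, y to its left, z up, the work surface at z = 0. Lengths are in m, angles in rad, forces in N, time in s.
With the tool pointing down it reaches from about 0.35 to 0.775 m from the base axis. Payload 7.3 kg.
Tool frame: the origin (TCP) lies midway between the tips of the shut fingers; the grasp point (between the pads) lies 19 mm behind it; z points along the fingers, y is the line along which they close (so a half turn about z gives the same grasp; the last joint's range is limited). The gripper opens to 92 mm and grips with 3 to 60 N. Pads are 19 mm wide; open, the fingers measure 130 mm over their backs; the gripper's body (75 mm by 190 mm) begins 47 mm behind the grasp point.
Start: joints at [-1.319, 0.342, 1.524, -0, 1.275, -0.146], TCP at [0.203, -0.484, 0.227] pointing down, gripper open.
Joint ranges: [-2.53, 2.53], [-0.77, 2.02], [0.04, 2.7], [-1, 4.14], [0.28, 2.66], [-3.11, 3.11]. Speed limits (rad/s): [2.57, 2.57, 3.14, 3.14, 3.14, 3.14].

### API

Orientations are given as [roll, pitch, yaw] about the fixed x, y, z axes, in that order (R = Rz(yaw) Ry(pitch) Rx(roll)).
In Python, from cell import monitor, vision, workorder gives the robot as it stands.
- The arm moves only by the tool move_arm, never from a script. Its argument "rows" is a list of rows, each a list of 5 numbers: the shift along the world's x, y, z in mm, then the turn about the world's z in rad, then the closure, from -1 (fully open) to 1 (shut). A call has 1 to 12 rows; each row shifts and turns the commanded pose from where the row before left it; what a row does not reach is not made up. A row lasts 1/10 s, in which the tool goes at most 50 mm and 8.59 degrees, less where a joint would pass 70% of its speed; a pose out of reach is approached as far as the arm can. A call is refused whole if a number of a shift passes 50 or a number of a turn 0.15, either way. A call with a gripper value outside its range is refused whole. The fingers move at their own pace and stop on an object; "newtons" is the grip in N (left out, the last holds). Time passes only in rows, so rows that do not move let the fingers close. It gives the time, the measured TCP pose, the force, the opening and the grip force at its end, in the units of the state.
- monitor.observe(): the state, without advancing time (a new reading comes with each control period).
- vision.read_camera(name): name is "scene" or "top"; returns the picture (400x640x3 uint8, red, green, blue); there is no depth.
- vision.get_calibration(name): a dict with "K" (3x3 intrinsics, pixels), "T" (4x4, takes a point from camera to world coordinates). Camera axes: x right, y up, looking along -z (the intrinsics and any distortion apply to the point x, -y, -z); pixel columns grow to the right and rows downward; lengths in m; the calibration is good to about 2 mm. A picture is of the moment at which its call begins. get_calibration takes no time and is no camera call.
- workorder.hand_in(): hands the job in; it is judged then, once.
The state is a dict: "time": time; "qpos": joint angles; "qvel": joint speeds; "joint_efforts": joint torques, N m; "tool_pos": TCP position; "tool_rot": TCP orientation; "contact_force": force on the tool from outside, world axes, zero at the start; "torque": the same for the moment, N m; "opening": finger opening in m; "grip_force": force on a finger pad.
Only numpy, scipy, OpenCV 4.12 (cv2) and the standard library are available. Lean on these libraries where they do the work, as an engineer would, in place of code of your own. Each camera call takes 0.05 s, during which the arm holds its last target. There are 200 camera calls.

### The job

Pick up the loose petri dish and set it down flat between the four pins of the dispenser's pulled-out tray, then push the tray fully home so that the dish stands under the spout. Only then press the sprung plunger straight down until its stop ring bottoms on the pump's cap, hold it there firmly for half a second with 12 to 25 N and never more, and let it rise all the way up again. Leave the carton, the dropper bottle and the specimen cup where they stand.

Things in the scene. Friction and masses are not known exactly. Their poses are not given: they have to be found in the camera images.
- dispenser: bench pump dispenser fixed to the worktop; white barrel with grey ribbed cap (68 mm wide, top 145 mm up) round its z axis. Origin: on the worktop under the plunger's axis; z up, -x its front (towards the robot, where the tray comes out). Base plate 12 mm thick, 100 mm wide, x = -150 to +45 mm. A thin steel spout runs forward to x = -65 mm, at most 78 mm above the worktop.
- plunger: sprung plunger on top of the barrel: round black flat-topped knob, 44 mm wide, 12 mm high, on a 10 mm stem. Origin: centre of the knob's top, 205 mm above the worktop when up. Slides straight down; the spring pushes back with about 3 N at the top, 5 to 8 N at the bottom, and brings it up again by itself.
- plunger_top (a point): centre of the knob's top face; moves with the plunger. A steel stop ring clamped on the stem (21 mm wide, 9 mm high) meets the cap's top face and ends the stroke with only slight give. The ring is set anew each time: the stroke is anything from 12 to 26 mm and is not measured, so feel for the stop.
- tray (a joint): how far the dish tray is pulled out to the front (dispenser -x) in m: 0 = fully home under the spout, 0.09 = end of its travel; it stands 0.07 to 0.085 out at first. Stiff sliding, about 2 N, stays where it is left.
- tray_seat (a point): centre of the dish's place on top of the tray's steel plate (94 x 84 mm, top 17 mm above the worktop); axes as the dispenser's. Four pins, 8 mm thick, 9 mm high, stand at x = +-27.5, y = +-22.5 mm; the dish goes between them with about 3 mm play; fingers closing along y have 46 mm between pins. With the tray home it is under the spout, 60 mm in front of the plunger's axis.
- tab_front (a point): middle of the front face of the grey push tab at the tray's front edge: an upright plate 8 mm thick, 44 mm wide, its top 41 mm above the worktop, this point 30 mm above it; 54 mm in front of tray_seat. Push it along dispenser +x to send the tray home.
- spout_tip (a point): open end of the spout, 51 mm above the worktop and 60 mm in front of the plunger's axis
- dish: the clear round petri dish with its lid on, lying flat on the worktop to the right of the dispenser: 52 to 56 mm across, 12 mm high, about 20 to 45 g. Origin: centre of its underside, z up.
- cartridge_box: bystander: small carton 90 x 64 x 24 mm; origin at the centre of its underside
- dropper_bottle: bystander: small brown bottle with a black dropper top, 28 mm across, 74 mm high; origin at the centre of its underside
- cup: bystander: specimen cup with screw lid, 59 mm across, 75 mm high; origin at the centre of its underside

How it is judged:
On the way, in this order (a step that is already met when the one before it is completed fails the run):
1. the dish lies flat between the pins of the tray, let go, with the tray still out (horizontal distance between dish and tray_seat below 0.01 m and z of dish in the frame of tray_seat below 0.003 m and angle between dish's own z axis and vertical below 0.08 rad and contact force between the fingers and dish below 0.1 N and value of joint tray above 0.03 m), for 0.2 s.
2. the tray is fully home with the dish in it, under the spout (value of joint tray below 0.003 m and horizontal distance between dish and spout_tip below 0.012 m and z of dish in the frame of tray_seat below 0.003 m), for 0.2 s.
3. the plunger is bottomed: held down on its stop with at least 12 N, tray home (contact force between any of the fingers, the arm and plunger above 12 N and z of plunger_top in the frame of dispenser below 0.195 m and value of joint tray below 0.004 m), for 0.3 s.
At the end, for the whole second after the job is handed in: The plunger is back up (within 2.5 mm of its top position), the tray is home (within 4 mm), and the dish lies at rest, flat between the pins, its centre within 12 mm of the spout's axis (z of plunger_top in the frame of dispenser above 0.2025 m and value of joint tray below 0.004 m and horizontal distance between dish and spout_tip below 0.012 m and z of dish in the frame of tray_seat below 0.003 m and angle between dish's own z axis and vertical below 0.08 rad and linear speed of dish below 0.02 m/s); the robot touches nothing.
It fails at once if the plunger is pressed with more than 25 N (contact force between any of the fingers, the arm and plunger above 25 N).
It fails at once if the plunger is pushed down (more than 6 mm) while the tray is not home with the dish under the spout (z of plunger_top in the frame of dispenser below 0.199 m and (value of joint tray above 0.006 m or horizontal distance between dish and spout_tip above 0.016 m)).
It fails at once if the carton is moved more than 30 mm (distance of cartridge_box from where it was at the start of the episode above 0.03 m).
It fails at once if the dropper bottle is moved more than 30 mm (distance of dropper_bottle from where it was at the start of the episode above 0.03 m).
It fails at once if the specimen cup is moved more than 30 mm (distance of cup from where it was at the start of the episode above 0.03 m).
It also fails if it takes over 72 s, if anything falls off the work surface, if the arm or the gripper's body presses on something with over 40 N, if the wrist force passes 120 N, or if a joint passes its speed limit or range.

## Working session

There is one attempt and no reset: what is moved stays moved. The work goes in short steps, Python scripts to look and compute and a tool call to move; the robot and the scene stay as the last step left them, time stands still between calls to the robot, and variables do not carry over. Pictures are saved under pics/ and viewed, at most 10 in all, crops included, and the job is handed in when it is done.

Besides the shell and the picture viewer there is one more tool, called after "Emit:" by a JSON object that holds its "name" and its "arguments". move_arm: Moves the arm, as the interface text tells. Its arguments: {"type":"object","properties":{"rows":{"type":"array","items":{"type":"array","items":{"type":"number"}}},"newtons":{"type":"number"}},"required":["rows"]}

```bash
mkdir -p pics; python3 - <<'E'
from cell import monitor, vision
import cv2
print(monitor.observe())
for n in ("scene","top"):
    im=vision.read_camera(n); cv2.imwrite(f"pics/{n}0.png",im[:,:,::-1])
    print(n,vision.get_calibration(n))
E
```

```text
{'time': 0.0, 'qpos': array([-1.31904076e+00,  3.42745646e-01,  1.52502383e+00, -1.79526069e-05,
        1.27541408e+00, -1.46037106e-01]), 'qvel': array([ 0.00143562, -0.00074579,  0.00010674,  0.00015212,  0.00034523,
        0.00169973]), 'joint_efforts': array([-3.87607565e-05, -4.31239772e+01, -2.44225395e+01,  7.15652341e-02,
        5.58597723e-02, -1.32559417e-04]), 'tool_pos': array([ 0.20326941, -0.48360063,  0.2260307 ]), 'tool_rot': array([-3.14001618e+00, -2.14522351e-04,  3.97797747e-01]), 'contact_force': array([-0.40792734, -0.31557971, -0.05551187]), 'torque': array([ 0.03539342, -0.00699284,  0.02664348]), 'grip_force': 0.0, 'opening': 0.09183766048772173}
scene {'K': array([[446.39811124,   0.        , 319.46195995],
       [  0.        , 446.39811124, 201.09804216],
       [  0.        ,   0.        ,   1.        ]]), 'T': array([[ 0.83773841,  0.32275734, -0.44047934,  0.03983661],
       [-0.54606155,  0.49020967, -0.6793462 , -1.09480332],
       [-0.00333674,  0.80964324,  0.58691284,  0.72815327],
       [ 0.        ,  0.        ,  0.        ,  1.        ]])}
top {'K': array([[374.84077002,   0.        , 318.8852794 ],
       [  0.        , 374.84077002, 193.25933589],
       [  0.        ,   0.        ,   1.        ]]), 'T': array([[-0.0260746 ,  0.98086708, -0.19292455,  0.34937931],
       [-0.99963015, -0.02707506, -0.00255058, -0.39354273],
       [-0.00772523,  0.19278669,  0.98121028,  0.95756126],
       [ 0.        ,  0.        ,  0.        ,  1.        ]])}
```

View pics/scene0.png

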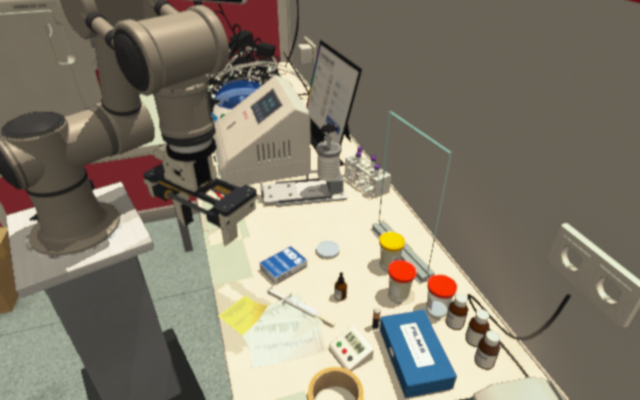

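View pics/top0.png

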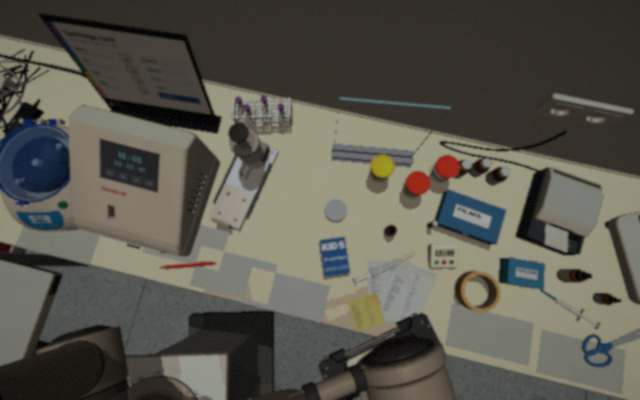

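The scene view shows the dish at about (328,249), the plunger knob near (329,131) and the tray at about (275,190). In the top view the dish is at (336,210), the knob at (238,131) and the tray front near (228,215). Next I'll enlarge the dispenser and dish in both views.

```bash
cat > h.py <<'E'
from cell import monitor, vision
import cv2, numpy as np
C={n:vision.get_calibration(n) for n in("scene","top")}
def proj(n,P):
    c=C[n];p=np.linalg.inv(c["T"])@np.append(P,1);p=p[:3]*[1,-1,-1]
    q=c["K"]@p;return q[:2]/q[2]
def ray(n,uv):
    c=C[n];d=np.linalg.inv(c["K"])@[*uv,1];d=c["T"][:3,:3]@(d*[1,-1,-1]);return c["T"][:3,3],d/np.linalg.norm(d)
def at(n,uv,z):
    o,d=ray(n,uv);return o+d*(z-o[2])/d[2]
def tri(a,b):
    o1,d1=ray("scene",a);o2,d2=ray("top",b)
    s=np.linalg.lstsq(np.c_[d1,-d2],o2-o1,rcond=None)[0]
    p,q=o1+s[0]*d1,o2+s[1]*d2;return (p+q)/2,np.linalg.norm(p-q)
def crop(im,x0,y0,w,h,k):
    c=cv2.resize(im[y0:y0+h,x0:x0+w],None,fx=k,fy=k,interpolation=cv2.INTER_CUBIC)
    for i in range(x0-x0%20+20,x0+w,20): cv2.putText(c,str(i),((i-x0)*k,8),0,.3,(0,0,255),1);cv2.line(c,((i-x0)*k,8),((i-x0)*k,14),(0,0,255),1)
    for j in range(y0-y0%20+20,y0+h,20): cv2.putText(c,str(j),(0,(j-y0)*k),0,.3,(0,0,255),1);cv2.line(c,(20,(j-y0)*k),(26,(j-y0)*k),(0,0,255),1)
    return c
E
python3 - <<'E'
from h import *
s=cv2.imread("pics/scene0.png");t=cv2.imread("pics/top0.png")
a=crop(s,250,115,100,100,4);b=crop(t,200,115,100,100,4)
a2=crop(s,300,220,50,50,4);b2=crop(t,310,185,50,50,4)
pad=lambda x:cv2.copyMakeBorder(x,0,0,0,200,0)
cv2.imwrite("pics/m1.png",np.vstack([np.hstack([a,b]),np.hstack([pad(a2),pad(b2)])]))
print(tri((328,249),(336,210)),tri((329,131),(238,131)))
E
```

```text
(array([ 0.49185827, -0.43393857,  0.00566574]), np.float64(0.0005944308076689016)) (array([ 0.64120984, -0.21886274,  0.18712765]), np.float64(0.004377756207290845))
```

View pics/m1.png

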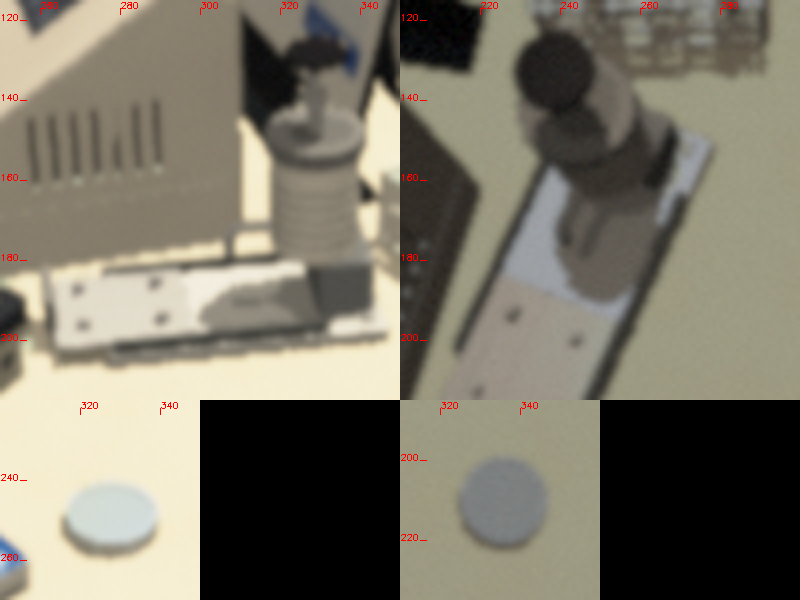

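The montage shows the knob top at about scene (328.5,127) and top (238.5,131.5). The pins are at scene (269.5,187.5), (289,186), (271,196.5), (290.5,195) and top (228,193.5), (244,200), (219.5,213). I'll fit the dispenser pose to these points.

```bash
cat > fit.py <<'E'
from h import *
from scipy.optimize import least_squares
def W(p,P): c,s=np.cos(p[2]),np.sin(p[2]);return np.array([p[0]+c*P[0]-s*P[1],p[1]+s*P[0]+c*P[1],P[2]])
pin=lambda sx,sy,z=.0215:(lambda t:(-.06-t+sx*.0275,sy*.0225,z))
obs=[("scene",lambda t:(0,0,.205),(328.5,127)),("top",lambda t:(0,0,.205),(238.5,131.5)),
("scene",pin(-1,1),(269.5,187.5)),("scene",pin(1,1),(289,186)),("scene",pin(-1,-1),(271,196.5)),("scene",pin(1,-1),(290.5,195)),
("top",pin(1,1),(228,193.5)),("top",pin(1,-1),(244,200)),("top",pin(-1,1),(219.5,213))]
f=lambda p:np.concatenate([proj(n,W(p,g(p[3])))-uv for n,g,uv in obs])
r=least_squares(f,[.64,-.22,-.45,.08])
if __name__=="__main__":
    print(r.x,"\n",r.fun.reshape(-1,2).round(1))
    p=r.x
    # pin height check by triangulation, pins measured in both views
    for a,b in(((269.5,187.5),(219.5,213)),((289,186),(228,193.5)),((290.5,195),(244,200))): print(tri(a,b))
    print("seat",W(p,(-.06-p[3],0,.017)),"tab",W(p,(-.114-p[3],0,.03)),"knob",tri((328.5,127),(238.5,131.5)))
    d=tri((328.3,248.5),(336,210.0));print("dish",d)
    t=cv2.imread("pics/top0.png");s=cv2.imread("pics/scene0.png")
    k=6;a=crop(t,195,150,65,90,k);b=crop(s,255,165,65,90,k)
    pts=[g(p[3]) for n,g,uv in obs[2:6]]+[(-.114-p[3],y,.041) for y in(-.022,.022)]+[(-.06-p[3]+x,y,.017) for x in(-.047,.047) for y in(-.042,.042)]
    for im,n,x0,y0 in((a,"top",195,150),(b,"scene",255,165)):
        for P in pts:
            u=(proj(n,W(p,P))-[x0,y0]+.5)*k; cv2.circle(im,tuple(u.astype(int)),3,(0,200,0),1)
    cv2.imwrite("pics/m2.png",np.hstack([a,b]))
E
python3 fit.py
```

```text
[ 0.63410984 -0.22512948 -0.39276205  0.07915899] 
 [[ 0.5 -0.8]
 [ 0.1  0.5]
 [-0.5 -0.8]
 [-0.7 -1.3]
 [-0.5 -0.7]
 [-0.1 -1.4]
 [ 0.8 -0.2]
 [ 1.1 -0.5]
 [ 0.6  0.3]]
(array([ 0.49085747, -0.13789564,  0.01655254]), np.float64(0.001163561207516462))
(array([ 0.54196135, -0.15811559,  0.01395197]), np.float64(0.002694890129899532))
(array([ 0.52348683, -0.19933659,  0.01394003]), np.float64(0.0018930151539859074))
seat [ 0.50554705 -0.17186755  0.017     ] tab [ 0.45565886 -0.1511995   0.03      ] knob (array([ 0.6351614 , -0.2236925 ,  0.20218462]), np.float64(0.00259889189411067))
dish (array([ 0.49205882, -0.43408538,  0.00716456]), np.float64(0.001530931498297609))
```

View pics/m2.png

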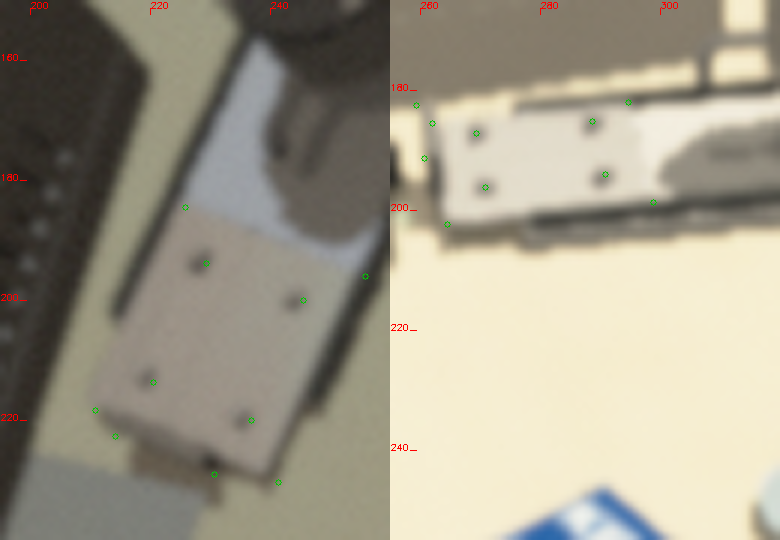

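The fit is consistent: the seat is at about (0.506,-0.172), the dish at (0.492,-0.434) with z≈7 mm, and the knob at (0.634,-0.225) with z≈0.202. The pins and tray corners overlay to within about 1 px. Before moving I'll check clearance to the analyser on the left.

```bash
python3 - <<'E'
from fit import *
p=r.x
def loc(P): c,s=np.cos(p[2]),np.sin(p[2]);d=P[:2]-p[:2];return (np.array([c*d[0]+s*d[1],-s*d[0]+c*d[1],P[2]])*1000).round()
print("analyser base top view",[loc(at("top",u,0)) for u in((193,235),(220,163))])
print("bottle",tri((340,298),(390,231)), at("scene",(341,299),0),"cup red",at("top",(417,183),.075),"cup y",at("top",(382,167),.075),"carton",at("top",(335,257),.024))
t=cv2.imread("pics/top0.png");s=cv2.imread("pics/scene0.png")
cv2.imwrite("pics/m3.png",np.vstack([crop(s,200,75,130,120,5)[:,:650],crop(t,60,100,170,160,4)[:,:650]])[:1240])
a=crop(s,200,75,130,120,3);b=crop(t,60,100,170,160,3)
a=cv2.copyMakeBorder(a,0,b.shape[0]-a.shape[0],0,0,0)
c=np.hstack([b,a]);c=cv2.resize(c,None,fx=800/c.shape[1],fy=800/c.shape[1]);cv2.imwrite("pics/m3.png",c)
E
```

```text
analyser base top view [array([-242.,   71.,    0.]), array([-43.,  84.,   0.])]
bottle (array([ 0.43363211, -0.56971122, -0.00369991]), np.float64(0.0029639343149866415)) [ 0.43037982 -0.57534436  0.        ] cup red [ 0.54155325 -0.62804033  0.075     ] cup y [ 0.58367885 -0.5462471   0.075     ] carton [ 0.37239772 -0.42651092  0.024     ]
```

View pics/m3.png

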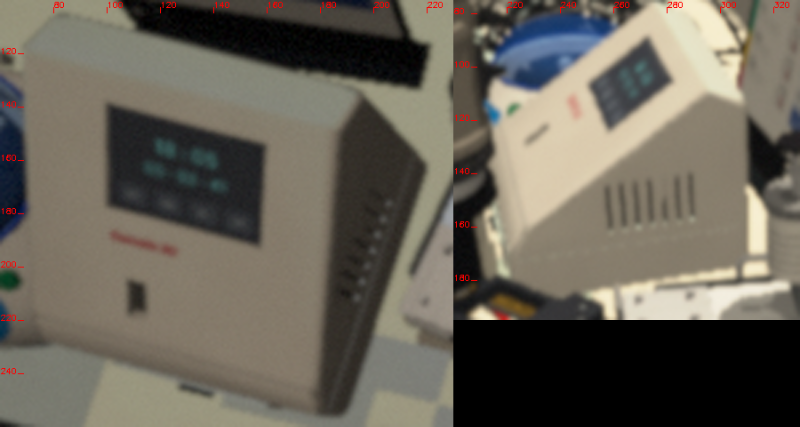

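The left crop shows the analyser is a wedge, low at the front. Its side base runs from top (193,235) to (220,163), about 71–84 mm to the dispenser's left. I'll compute the wedge's height profile next to the seat, since the gripper body must clear it.

```bash
python3 - <<'E'
from fit import *
p=r.x;c,s=np.cos(p[2]),np.sin(p[2])
L=lambda P:np.array([c*(P[0]-p[0])+s*(P[1]-p[1]),-s*(P[0]-p[0])+c*(P[1]-p[1]),P[2]])
# side plane: y = 71+(x+242)*13/199 mm local ; scene/top pixels along slope edge of side face
def hit(n,u):
    o,d=ray(n,u);o=L(o);d=np.array([c*d[0]+s*d[1],-s*d[0]+c*d[1],d[2]])
    k=13/199; t=(.071+k*(o[0]+.242)-o[1])/(d[1]-k*d[0]);return ((o+t*d)*1000).round()
f=800/(170*3+130*3)*3
sc=lambda x,y:(200+(x-453)/f,75+y/f); tp=lambda x,y:(60+x/f,100+y/f)
for q in((510,240),(515,272),(600,180),(660,118),(700,75),(742,100),(745,262)): print("scene",np.round(sc(*q)),hit("scene",sc(*q)))
for q in((320,412),(333,280),(340,120),(360,90),(426,165),(345,412)): print("top",np.round(tp(*q)),hit("top",tp(*q)))
E
```

```text
scene [221. 165.] [-291.   68.   80.]
scene [223. 177.] [-291.   68.   41.]
scene [255. 142.] [-192.   74.  137.]
scene [278. 119.] [-126.   79.  199.]
scene [293. 103.] [-83.  81. 241.]
scene [308. 112.] [-40.  84. 209.]
scene [310. 173.] [-40.  84.  13.]
top [180. 254.] [-294.   68.   38.]
top [185. 205.] [-181.   75.  120.]
top [188. 145.] [-67.  82. 220.]
top [195. 134.] [-37.  84. 206.]
top [220. 162.] [-41.  84.   5.]
top [189. 254.] [-292.   68.  -25.]
```

The analyser's side stands at y≈+75 mm (dispenser frame) and is 140–200 mm tall beside the tray. The gripper body reaches 95 mm if closing along y, so I'll need to check this clearance by feel. First I'll fetch the dish.

Emit:
{"name": "move_arm", "arguments": {"rows": [[36, 6, -8, -0.099, -1], [36, 6, -8, -0.099, -1], [36, 6, -8, -0.099, -1], [36, 6, -8, -0.099, -1], [36, 6, -8, -0.099, -1], [36, 6, -8, -0.099, -1], [36, 6, -8, -0.099, -1], [36, 7, -8, -0.099, -1], [0, 0, -30, 0, -1], [0, 0, -30, 0, -1], [0, 0, 0, 0, -1]], "newtons": 10}}

```text
time: 1.2
tool_pos: [0.4895, -0.4324, 0.0976]
tool_rot: [-3.137, 0.009, -0.394]
contact_force: [-0.5, -0.2, 0.6]
opening: 0.0917
grip_force: 0.0
```

```bash
python3 - <<'E'
from h import *
o=monitor.observe();print(o["tool_pos"],o["tool_rot"],o["contact_force"])
s=vision.read_camera("scene")[:,:,::-1].copy();t=vision.read_camera("top")[:,:,::-1].copy()
cv2.imwrite("pics/s1.png",s);cv2.imwrite("pics/t1.png",t)
print(proj("scene",o["tool_pos"]),proj("top",o["tool_pos"]))
cv2.imwrite("pics/m4.png",np.hstack([crop(s,240,120,130,150,3),crop(t,270,140,130,150,3)]))
E
```

```text
[ 0.4895487  -0.43239838  0.09755127] [-3.13738692  0.00917778 -0.39352619] [-0.49166885 -0.21376194  0.59006553]
[326.97268145 218.940586  ] [336.89145035 204.99317673]
```

View pics/m4.png

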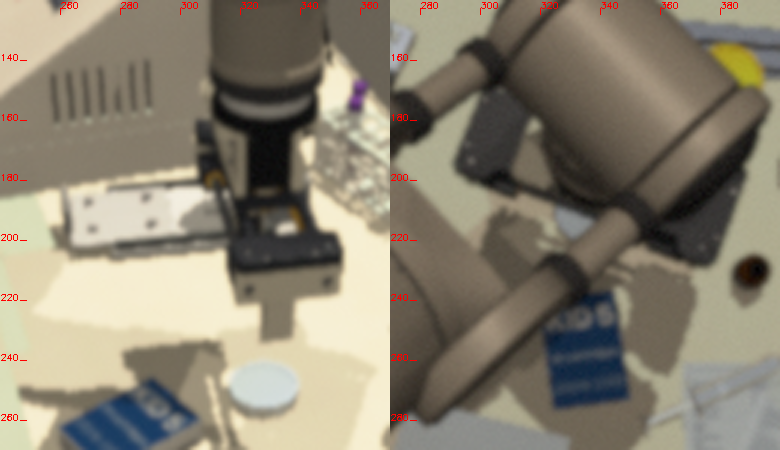

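The fingers straddle the dish: the near finger tip is at scene (270,233) and the dish at (326,246) in original pixels, about 2 mm off. Bystanders are clear. Descending and gripping.

Emit:
{"name": "move_arm", "arguments": {"rows": [[2, -2, -30, 0, -1], [0, 0, -30, 0, -1], [0, 0, -20, 0, -1], [0, 0, -8, 0, -1], [0, 0, -4, 0, -1], [0, 0, 0, 0, -1]]}}

```text
time: 1.9
tool_pos: [0.4939, -0.4378, 0.0121]
tool_rot: [3.141, -0.002, -0.394]
contact_force: [1.2, -0.3, -0.5]
opening: 0.0917
grip_force: 0.0
```

Emit:
{"name": "move_arm", "arguments": {"rows": [[-1, 2, -4, 0, -1], [0, 0, -2, 0, -1], [0, 0, 0, 0, 1], [0, 0, 0, 0, 1], [0, 0, 0, 0, 1], [0, 0, 0, 0, 1], [0, 0, 0, 0, 1], [0, 0, 0, 0, 1], [0, 0, 0, 0, 1]], "newtons": 10}}

```text
time: 2.8
tool_pos: [0.4924, -0.4351, 0.0048]
tool_rot: [3.141, -0.0, -0.394]
contact_force: [0.9, 0.1, -0.8]
opening: 0.0515
grip_force: 10.0
```

Emit:
{"name": "move_arm", "arguments": {"rows": [[0, 0, 10, 0, 1], [0, 0, 30, 0, 1], [0, 0, 40, 0, 1], [0, 15, 40, 0, 1], [2, 38, 36, 0, 1], [2, 40, 20, 0, 1], [2, 40, 20, 0, 1], [2, 40, 0, 0, 1], [2, 40, 0, 0, 1], [3, 40, 0, 0, 1], [0, 10, 0, 0, 1], [0, 0, 0, 0, 1]]}}

```text
time: 4.0
tool_pos: [0.5055, -0.1725, 0.2]
tool_rot: [3.141, -0.001, -0.392]
contact_force: [-0.6, -0.3, 0.1]
opening: 0.0518
grip_force: 10.0
```

```bash
python3 - <<'E'
from h import *
o=monitor.observe();print(o["tool_pos"],o["tool_rot"],o["contact_force"],o["opening"],o["grip_force"])
s=vision.read_camera("scene")[:,:,::-1].copy();t=vision.read_camera("top")[:,:,::-1].copy()
cv2.imwrite("pics/s2.png",s);cv2.imwrite("pics/t2.png",t)
cv2.imwrite("pics/m5.png",np.hstack([crop(s,205,70,130,150,3),crop(t,150,110,130,150,3)]))
E
```

```text
[ 0.5055047  -0.17253203  0.19995099] [ 3.14129710e+00 -9.95024505e-04 -3.91581984e-01] [-0.61940999 -0.28583602  0.147425  ] 0.051804656216909155 9.998035272583365
```

View pics/m5.png

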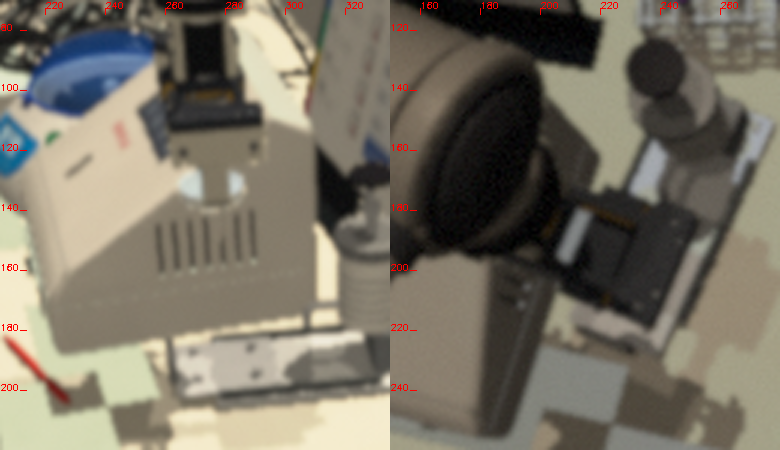

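The dish is held level (scene ≈(273,131)), and the gripper body overhangs the analyser edge. I'll feel my way down in small steps, watching the force.

Emit:
{"name": "move_arm", "arguments": {"rows": [[0, 0, -10, 0, 1], [0, 0, -10, 0, 1], [0, 0, -8, 0, 1], [0, 0, -1, 0, 1], [0, 0, -1, 0, 1], [0, 0, -1, 0, 1], [0, 0, 0, 0, 1]]}}

```text
time: 4.8
tool_pos: [0.5054, -0.1738, 0.1683]
tool_rot: [3.141, -0.0, -0.394]
contact_force: [0.2, 0.5, -0.1]
opening: 0.0524
grip_force: 10.0
```

Emit:
{"name": "move_arm", "arguments": {"rows": [[0, 0, -1, 0, 1], [0, 0, -1, 0, 1], [0, 0, -1, 0, 1], [0, 0, 0, 0, 1]]}}

```text
time: 5.2
tool_pos: [0.5052, -0.1737, 0.165]
tool_rot: [3.142, 0.0, -0.394]
contact_force: [-0.2, 0.0, 0.0]
opening: 0.0516
grip_force: 10.0
```

Emit:
{"name": "move_arm", "arguments": {"rows": [[0, 0, -1, 0, 1], [0, 0, -1, 0, 1], [0, 0, -1, 0, 1], [0, 0, 0, 0, 1]]}}

```text
time: 5.6
tool_pos: [0.5052, -0.1737, 0.1619]
tool_rot: [3.142, 0.0, -0.394]
contact_force: [-0.1, 0.8, 0.4]
opening: 0.052
grip_force: 10.0
```

Emit:
{"name": "move_arm", "arguments": {"rows": [[0, 0, -1, 0, 1], [0, 0, -1, 0, 1], [0, 0, -1, 0, 1], [0, 0, 0, 0, 1]]}}

```text
time: 6.0
tool_pos: [0.5052, -0.1737, 0.1589]
tool_rot: [3.142, 0.0, -0.394]
contact_force: [0.0, 0.3, 0.6]
opening: 0.0522
grip_force: 10.0
```

Emit:
{"name": "move_arm", "arguments": {"rows": [[0, 0, -1, 0, 1], [0, 0, -1, 0, 1], [0, 0, -1, 0, 1], [0, 0, 0, 0, 1]]}}

```text
time: 6.4
tool_pos: [0.5052, -0.1737, 0.1559]
tool_rot: [3.142, 0.0, -0.394]
contact_force: [0.5, 0.1, -0.2]
opening: 0.052
grip_force: 10.0
```

Emit:
{"name": "move_arm", "arguments": {"rows": [[0, 0, -1, 0, 1], [0, 0, -1, 0, 1], [0, 0, -1, 0, 1], [0, 0, -1, 0, 1], [0, 0, 0, 0, 1]]}}

```text
time: 6.9
tool_pos: [0.5052, -0.1737, 0.1519]
tool_rot: [3.142, 0.0, -0.394]
contact_force: [-0.1, 0.6, 0.4]
opening: 0.052
grip_force: 10.0
```

Emit:
{"name": "move_arm", "arguments": {"rows": [[0, 0, -1, 0, 1], [0, 0, -1, 0, 1], [0, 0, -1, 0, 1], [0, 0, -1, 0, 1], [0, 0, 0, 0, 1]]}}

```text
time: 7.4
tool_pos: [0.5059, -0.1739, 0.1499]
tool_rot: [-3.141, -0.003, -0.394]
contact_force: [-5.0, 0.8, 10.1]
opening: 0.0519
grip_force: 10.0
```

At z≈0.150 the body met the analyser (10 N up), so it is solid and closing along y is ruled out. I'll close along the dispenser's x axis instead, with a pad in the 37 mm gap and the front finger between dish and tab. I'll lift off, then turn 90° up high.

Emit:
{"name": "move_arm", "arguments": {"rows": [[0, 0, 5, 0, 1], [0, 0, 25, 0, 1], [0, 0, 25, 0.0, 1], [0, 0, 0, 0.143, 1], [0, 0, 0, 0.143, 1], [0, 0, 0, 0.143, 1], [0, 0, 0, 0.143, 1], [0, 0, 0, 0.143, 1], [0, 0, 0, 0.143, 1], [0, 0, 0, 0.143, 1], [0, 0, 0, 0.143, 1], [0, 0, 0, 0.143, 1]]}}

```text
time: 8.6
tool_pos: [0.5052, -0.1737, 0.2029]
tool_rot: [-3.141, 0.0, 0.899]
contact_force: [-0.5, 0.4, 0.1]
opening: 0.052
grip_force: 10.0
```

Emit:
{"name": "move_arm", "arguments": {"rows": [[0, 0, 0, 0.143, 1], [0, 0, 0, 0.143, 1], [0, 0, 0, 0, 1]]}}

```text
time: 8.9
tool_pos: [0.5053, -0.1737, 0.203]
tool_rot: [-3.141, 0.0, 1.18]
contact_force: [0.3, 0.0, -0.3]
opening: 0.0523
grip_force: 10.0
```

Emit:
{"name": "move_arm", "arguments": {"rows": [[2, 1, -40, 0, 1], [0, 0, -40, 0, 1], [0, 0, -30, 0, 1], [0, 0, -8, 0, 1], [0, 0, 0, 0, 1]]}}

```text
time: 9.4
tool_pos: [0.5069, -0.1726, 0.0844]
tool_rot: [-3.14, -0.0, 1.177]
contact_force: [0.9, 0.8, -0.1]
opening: 0.0518
grip_force: 10.0
```

```bash
python3 - <<'E'
from h import *
o=monitor.observe();print(o["tool_pos"],o["tool_rot"],o["contact_force"],o["opening"],o["grip_force"])
s=vision.read_camera("scene")[:,:,::-1].copy();t=vision.read_camera("top")[:,:,::-1].copy()
cv2.imwrite("pics/s3.png",s);cv2.imwrite("pics/t3.png",t)
P=o["tool_pos"]+[0,0,.002];c=crop(s,240,110,100,100,5)
for d in(-46,-27,27,46):
    a=o["tool_rot"][2]; y=np.array([-np.sin(a),np.cos(a),0])*-d/1000*-1
    u=(proj("scene",o["tool_pos"]+y)-[240,110]+.5)*5;print(d,proj("scene",o["tool_pos"]+y).round(1));cv2.circle(c,tuple(u.astype(int)),3,(0,200,0),1)
cv2.imwrite("pics/m6.png",np.hstack([c,crop(t,195,120,60,100,5)]))
E
```

```text
[ 0.50692896 -0.17258816  0.08442567] [-3.13954143e+00 -1.03159139e-04  1.17656754e+00] [ 0.85448804  0.78944067 -0.07217746] 0.05179893927907254 9.99798524135258
-46 [295.6 169.3]
-27 [288.7 170. ]
27 [268.9 172. ]
46 [261.8 172.7]
```

View pics/m6.png

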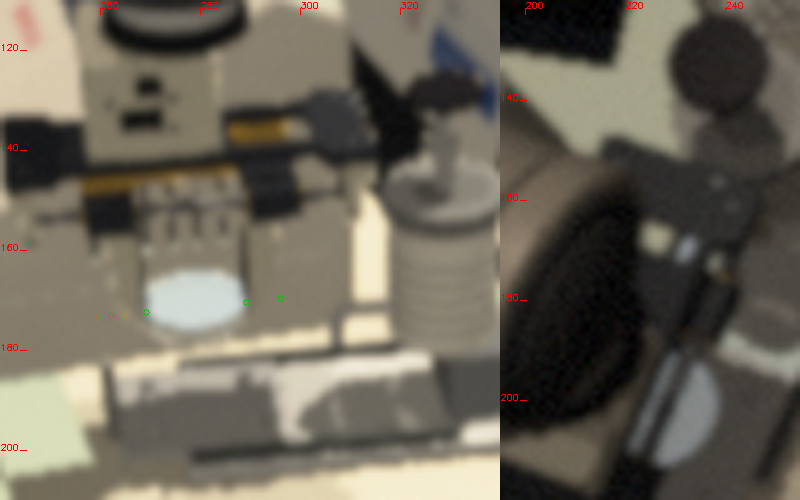

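The dish is centred on the TCP (scene (279,170)) and the body end clears the cap by about 8 mm. The tray below is aligned to within about 2 mm. I'll nudge 1 mm inward and come down to just above the tab, then slip the front finger behind it.

Emit:
{"name": "move_arm", "arguments": {"rows": [[1, 0, -10, 0, 1], [0, 0, -10, 0, 1], [0, 0, -10, 0, 1], [0, 0, -7, 0, 1], [0, 0, 0, 0, 1]]}}

```text
time: 10.0
tool_pos: [0.5075, -0.1724, 0.0468]
tool_rot: [-3.139, -0.0, 1.179]
contact_force: [0.6, 1.2, 0.5]
opening: 0.0523
grip_force: 10.0
```

Emit:
{"name": "move_arm", "arguments": {"rows": [[0, 0, -2, 0, 1], [0, 0, -2, 0, 1], [0, 0, -2, 0, 1], [0, 0, 0, 0, 1]]}}

```text
time: 10.4
tool_pos: [0.5083, -0.1727, 0.042]
tool_rot: [-3.142, 0.0, 1.179]
contact_force: [1.0, 0.1, 0.6]
opening: 0.0519
grip_force: 10.0
```

Emit:
{"name": "move_arm", "arguments": {"rows": [[0, 0, -2, 0, 1], [0, 0, -1, 0, 1], [0, 0, -1, 0, 1], [0, 0, 0, 0, 1]]}}

```text
time: 10.8
tool_pos: [0.5082, -0.1727, 0.038]
tool_rot: [-3.141, -0.0, 1.179]
contact_force: [0.2, -0.4, 0.1]
opening: 0.0521
grip_force: 10.0
```

Emit:
{"name": "move_arm", "arguments": {"rows": [[0, 0, -2, 0, 1], [0, 0, -1, 0, 1], [0, 0, -1, 0, 1], [0, 0, 0, 0, 1]]}}

```text
time: 11.2
tool_pos: [0.5082, -0.1727, 0.0339]
tool_rot: [-3.141, -0.0, 1.179]
contact_force: [-0.6, -0.2, -0.1]
opening: 0.0521
grip_force: 10.0
```

Nothing was touched, so the finger is behind the tab. Now I'll draw outward to feel the tab.

Emit:
{"name": "move_arm", "arguments": {"rows": [[-1.8, 0.8, 0, 0, 1], [-1.8, 0.8, 0, 0, 1], [-0.9, 0.4, 0, 0, 1], [0, 0, 0, 0, 1], [0, 0, 0, 0, 1]]}}

```text
time: 11.7
tool_pos: [0.5039, -0.1708, 0.0342]
tool_rot: [3.141, 0.0, 1.179]
contact_force: [0.3, -0.7, -1.2]
opening: 0.0518
grip_force: 10.0
```

Emit:
{"name": "move_arm", "arguments": {"rows": [[-0.9, 0.4, 0, 0, 1], [-0.9, 0.4, 0, 0, 1], [-0.9, 0.4, 0, 0, 1], [0, 0, 0, 0, 1], [0, 0, 0, 0, 1]]}}

```text
time: 12.2
tool_pos: [0.5011, -0.1695, 0.0341]
tool_rot: [3.141, -0.0, 1.179]
contact_force: [1.5, 1.0, 0.1]
opening: 0.0521
grip_force: 10.0
```

Emit:
{"name": "move_arm", "arguments": {"rows": [[-0.9, 0.4, 0, 0, 1], [-0.9, 0.4, 0, 0, 1], [-0.9, 0.4, 0, 0, 1], [0, 0, 0, 0, 1]]}}

```text
time: 12.6
tool_pos: [0.4984, -0.1683, 0.0342]
tool_rot: [3.141, 0.0, 1.179]
contact_force: [0.3, -0.5, -1.1]
opening: 0.0521
grip_force: 10.1
```

```bash
python3 - <<'E'
from h import *
f=[]
for i in range(6):
    s=vision.read_camera("scene");f.append(monitor.observe()["contact_force"])
print(np.mean(f,0),np.std(f,0),monitor.observe()["tool_pos"])
s=s[:,:,::-1].copy();t=vision.read_camera("top")[:,:,::-1].copy()
cv2.imwrite("pics/s4.png",s);cv2.imwrite("pics/t4.png",t)
cv2.imwrite("pics/m7.png",np.hstack([crop(s,245,150,60,60,7),crop(t,195,180,50,60,7)]))
E
```

```text
[ 0.07261347 -0.07919331  0.03075662] [0.38304263 0.28568147 0.20121085] [ 0.49841361 -0.16833779  0.03408813]
```

View pics/m7.png

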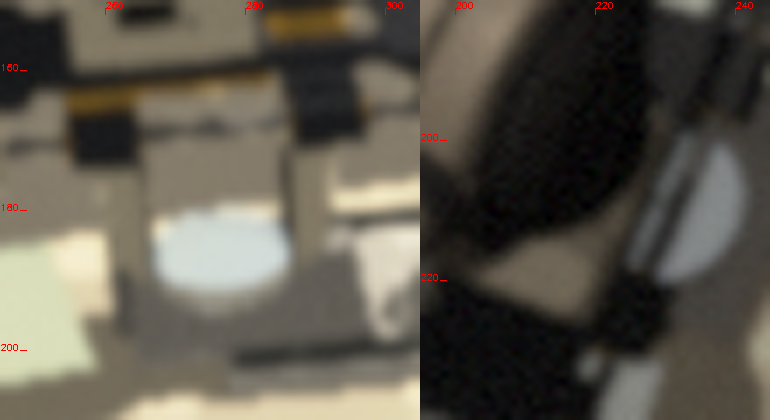

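The dish is at scene (276,185) and the left finger at columns 260–265, right where the tab's edge (dark strip at (262,192)) sits, so contact isn't clear yet. I'll read the force while in motion.

Emit:
{"name": "move_arm", "arguments": {"rows": [[-0.9, 0.4, 0, 0, 1], [-0.9, 0.4, 0, 0, 1]]}}

```text
time: 13.15
tool_pos: [0.4971, -0.1678, 0.0343]
tool_rot: [3.14, 0.0, 1.179]
contact_force: [1.1, -0.5, 0.1]
opening: 0.052
grip_force: 11.4
```

Emit:
{"name": "move_arm", "arguments": {"rows": [[-0.9, 0.4, 0, 0, 1], [-0.9, 0.4, 0, 0, 1]]}}

```text
time: 13.35
tool_pos: [0.495, -0.1668, 0.0342]
tool_rot: [3.141, 0.0, 1.179]
contact_force: [1.4, -1.1, 1.1]
opening: 0.0522
grip_force: 11.5
```

Grip force rose 10.0→11.5 N with a reaction along +x, so the finger is now drawing the tab outward. I'll check finger and tab positions numerically in the pictures.

```bash
python3 - <<'E'
from h import *
s=vision.read_camera("scene")[:,:,::-1].copy();cv2.imwrite("pics/s5.png",s)
o=monitor.observe();print(o["tool_pos"],o["grip_force"],o["contact_force"])
a=[cv2.cvtColor(cv2.imread(f"pics/{n}.png"),6).astype(int) for n in("s0" if 0 else "scene0","s4","s5")]
u=np.array([.924,-.383,0])
for n,T in(("s4",np.array([.4984,-.1683,.034])),("s5",o["tool_pos"])):
    for d in(-46,-41,-26,0,26,41,46): print(n,d,proj("scene",T+u*d/1000+[0,0,.004]).round(1),end=" ")
    print()
print("cols",list(range(252,300)))
for r in(180,184,187): print("s4",r,a[1][r,252:300]);print("s5",r,a[2][r,252:300])
for r in(192,195,198): print("s0",r,a[0][r,252:272]);print("s4",r,a[1][r,252:272]);print("s5",r,a[2][r,252:272])
E
```

```text
[ 0.49472099 -0.16672416  0.03419504] 11.459939117194153 [ 1.62500014 -0.86474052 -0.74291163]
s4 -46 [259.7 187.2] s4 -41 [261.5 187. ] s4 -26 [266.9 186.4] s4 0 [276.3 185.4] s4 26 [285.7 184.4] s4 41 [291.  183.9] s4 46 [292.8 183.7] 
s5 -46 [258.2 187.3] s5 -41 [260.  187.1] s5 -26 [265.5 186.5] s5 0 [274.9 185.5] s5 26 [284.2 184.5] s5 41 [289.6 184. ] s5 46 [291.4 183.8] 
cols [252, 253, 254, 255, 256, 257, 258, 259, 260, 261, 262, 263, 264, 265, 266, 267, 268, 269, 270, 271, 272, 273, 274, 275, 276, 277, 278, 279, 280, 281, 282, 283, 284, 285, 286, 287, 288, 289, 290, 291, 292, 293, 294, 295, 296, 297, 298, 299]
s4 180 [124 125 124 125 125 125 126 126 125 124 122 119 118 110 117 137 148 148
 155 172 179 176 175 184 201 210 212 213 215 218 216 202 172 118  88 107
 119 120 121 123 133 147 148 143 140 136 135 131]
s5 180 [124 125 125 125 128 133 138 130 123 121 118 111 106 120 134 142 147 157
 172 179 176 173 171 171 171 174 188 207 217 216 204 171 116  93 111 119
 121 121 132 149 157 155 148 144 140 136 134 132]
s4 184 [186 196 209 221 226 226 224 206 155 122 121 121 120 115 139
[... 854 characters left out ...]
 212 212 212 211 203 174 121  84  80  89  94  95  98 108 118
 124 133]
s5 192 [217 215 216 213 211 209 195 157 107  80  79  90  93  95 104 118 129 136
 143 149]
s0 195 [ 31  31  37  55  87 129 159 168 153 114  92 125 178 210 219 219 209 187
 171 175]
s4 195 [216 217 215 207 184 152 138 133 123  96  78  81  86  91  93  93  94  94
  97  97]
s5 195 [217 218 216 207 184 152 132 115  91  77  80  89  92  94  93  94  95  99
  99 100]
s0 198 [ 66  85 102 117 134 142 144 144 139 127 116 146 195 216 219 218 216 211
 208 209]
s4 198 [217 218 217 215 196 155 121 108 105 101  95  94  95  93  92  92  93  94
  95  95]
s5 198 [218 217 217 215 195 156 120 106  99  94  89  92  93  93  93  92  94  94
  94  94]
```

```bash
python3 - <<'E'
from h import *
s5=cv2.imread("pics/s5.png");g=cv2.cvtColor(s5,6).astype(int);g0=cv2.cvtColor(cv2.imread("pics/scene0.png"),6).astype(int)
T=np.array([.4947,-.1667,.034]);u=np.array([.924,-.383,0]);v=np.array([.383,.924,0])
pr=lambda x,y,z:proj("scene",np.array([T[0],T[1],0])+u*x/1e3+v*y/1e3+[0,0,z/1e3]).round(1)
print("rows 176..203");
for c in(261,263,274,276,287): print(c,g[176:204,c])
print("s0",262,g0[176:204,262])
for z in(22,26,30,34,42): print("dish near/far edge z",z,pr(0,-26.5,z),pr(0,26.5,z))
for y in(-9.5,9.5): print("finger tips",pr(-36,y,34),pr(36,y,34))
print("dish BGR",s5[185,275],s5[191,275],s5[195,275])
E
```

```text
rows 176..203
261 [120 122 121 122 121 121 122 122 122 121 120 116 107  94  83  80  80  80
  79  77  77  84  94 103 106 107 108 107]
263 [108 109 109 111 111 112 115 117 118 120 120 120 118 113 102  92  90  89
  88  89  89  89  92  95 100 105 106 106]
274 [124 124 126 141 171 198 211 215 216 217 217 217 217 216 211 188 155 133
 116 101  95  94  94  99 104 107 106 106]
276 [125 125 127 141 171 197 209 215 216 217 216 217 217 215 206 183 153 131
 117 101  96  94  95  95  98 102 103 106]
287 [119 120 119 119 119 120 119 120 118 119 114 108 101  96  93  93  94  94
  94  93  94  92  84  70  62  72  97 116]
s0 262 [126 126 126 127 130 146 168 186 189 183 175 169 164 157 143 119 106 102
  95  92  93 102 116 124 127 128 141 168]
dish near/far edge z 22 [276.2 195.7] [274.3 185.1]
dish near/far edge z 26 [276.2 194.5] [274.2 183.9]
dish near/far edge z 30 [276.1 193.3] [274.1 182.8]
dish near/far edge z 34 [276.  192.1] [274.  181.6]
dish near/far edge z 42 [275.8 189.7] [273.8 179.2]
finger tips [262.2 190.1] [288.3 187.3]
finger tips [261.7 186.3] [287.4 183.5]
dish BGR [214 220 211] [182 189 185] [ 91 101 105]
```

The finger (19 mm thick) is flush with the tab in the picture, and the dish and pin geometry also puts the tray seat about 8 mm further in than the TCP. That agrees with the vision estimate plus the 4 mm the tray was drawn out. I'll move 10 mm inward (≈+2 mm from the seat, so the finger clears the tab) and lower.

Emit:
{"name": "move_arm", "arguments": {"rows": [[4.6, -1.9, 0, 0, 1], [4.6, -1.9, 0, 0, 1], [0, 0, 0, 0, 1], [0, 0, -2, 0, 1], [0, 0, -2, 0, 1], [0, 0, -2, 0, 1], [0, 0, 0, 0, 1]]}}

```text
time: 14.1
tool_pos: [0.5037, -0.1704, 0.0277]
tool_rot: [-3.141, -0.0, 1.179]
contact_force: [-0.3, -0.4, 0.0]
opening: 0.0524
grip_force: 10.0
```

Emit:
{"name": "move_arm", "arguments": {"rows": [[0, 0, -2, 0, 1], [0, 0, -1, 0, 1], [0, 0, -1, 0, 1], [0, 0, 0, 0, 1]]}}

```text
time: 14.5
tool_pos: [0.5039, -0.1705, 0.024]
tool_rot: [-3.141, 0.0, 1.179]
contact_force: [-0.1, 0.2, 0.2]
opening: 0.0521
grip_force: 10.0
```

Emit:
{"name": "move_arm", "arguments": {"rows": [[0, 0, -1, 0, 1], [0, 0, -1, 0, 1], [0, 0, 0, 0, 1]]}}

```text
time: 14.8
tool_pos: [0.5039, -0.1705, 0.022]
tool_rot: [-3.141, 0.0, 1.179]
contact_force: [-0.9, -0.2, -0.5]
opening: 0.0522
grip_force: 10.0
```

```bash
python3 - <<'E'
from h import *
f=[]
for i in range(6):
    s=vision.read_camera("scene");f.append(monitor.observe()["contact_force"])
o=monitor.observe();print(np.mean(f,0).round(2),o["tool_pos"],o["torque"])
t=vision.read_camera("top")
s=s[:,:,::-1].copy();t=t[:,:,::-1].copy();cv2.imwrite("pics/s6.png",s);cv2.imwrite("pics/t6.png",t)
g=cv2.cvtColor(s,6).astype(int)
for c in(276,279,282): print(c,"rows176-205",g[176:206,c])
for r in(186,190,194): print(r,"cols252-300",g[r,252:300])
T=o["tool_pos"];u=np.array([.924,-.383,0]);v=np.array([.383,.924,0])
pr=lambda x,y,z:proj("scene",np.array([T[0],T[1],0])+u*x/1e3+v*y/1e3+[0,0,z/1e3]).round(1)
for z in(17,26,29): print(z,pr(0,-26.5,z),pr(0,26.5,z))
E
```

```text
[-0.37 -0.21 -0.54] [ 0.50405387 -0.1705679   0.02215898] [-0.02823074 -0.00324006 -0.02529745]
276 rows176-205 [124 125 128 148 177 181 158 166 195 208 213 216 216 217 217 217 216 209
 186 153 134 121 104  96  98 104 106 108 107 115]
279 rows176-205 [125 127 144 176 190 166 138 161 195 210 215 216 216 216 217 217 217 211
 188 155 137 123 104  88  75  69  82 107 120 121]
282 rows176-205 [123 129 150 183 190 153 128 162 197 208 213 216 217 217 217 216 214 201
 175 149 135 121 101  79  59  58  81 104 118 129]
186 cols252-300 [222 230 235 236 236 232 212 146  96 117 145 140 124 120 119 113 108 141
 188 207 211 212 213 212 213 214 214 215 214 214 213 212 210 206 197 171
 122  97 112 120 122 127 140 153 146 138 149 177]
190 cols252-300 [217 217 217 217 218 215 198 149 100  88 101 111 115 119 119 119 118 145
 193 215 216 215 217 217 217 217 217 217 216 217 217 217 217 217 215 196
 158 117 108 109 102  97  96  98 103 105 107 118]
194 cols252-300 [216 217 215 203 180 159 150 125  92  76  79  89  93  95  97  97  97 100
 117 137 153 168 180 186 186 186 187 188 189 185 175 165 156 148 137 123
 109 100  95  94  94  94  93  93  97 102 105 104]
17 [280.  196.8] [277.9 186.2]
26 [279.8 194.1] [277.7 183.6]
29 [279.8 193.2] [277.7 182.7]
```

In the picture the tab stands just clear outside the finger (tab edge column 259, finger 263), and the TCP is about 1 mm past the seat. I'll lower 1 mm and release gently.

Emit:
{"name": "move_arm", "arguments": {"rows": [[0, 0, -1, 0, 1], [0, 0, 0, 0, -0.21], [0, 0, 0, 0, -0.21], [0, 0, 0, 0, -0.21], [0, 0, 0, 0, -0.21], [0, 0, 0, 0, -0.21]]}}

```text
time: 15.75
tool_pos: [0.504, -0.1705, 0.021]
tool_rot: [-3.142, -0.0, 1.179]
contact_force: [1.0, 0.2, 0.6]
opening: 0.0555
grip_force: 0.0
```

Emit:
{"name": "move_arm", "arguments": {"rows": [[0, 0, 4, 0, -0.21], [0, 0, 6, 0, -0.21], [0, 0, 20, 0, -0.21], [0, 0, 30, 0, -0.21], [0, 0, 40, 0, -0.21], [-20, 8, 10, 0, -0.6], [-37, 15, 0, 0, -1], [-37, 15, 0, 0, -1], [-37, 15, 0, 0, -1], [0, 0, 0, 0, -1]]}}

```text
time: 16.75
tool_pos: [0.3682, -0.115, 0.131]
tool_rot: [-3.137, -0.0, 1.179]
contact_force: [-0.1, -0.1, 0.5]
opening: 0.0896
grip_force: 0.0
```

```bash
python3 - <<'E'
from h import *
o=monitor.observe();print(o["tool_pos"],o["contact_force"],o["opening"])
s=vision.read_camera("scene")[:,:,::-1].copy();t=vision.read_camera("top")[:,:,::-1].copy()
cv2.imwrite("pics/s7.png",s);cv2.imwrite("pics/t7.png",t)
cv2.imwrite("pics/m8.png",np.hstack([crop(s,245,115,95,95,4),crop(t,195,150,100,95,4)]))
E
```

```text
[ 0.36821247 -0.11496867  0.13101782] [-0.12349092 -0.07990299  0.47661865] 0.08958909006662995
```

View pics/m8.png

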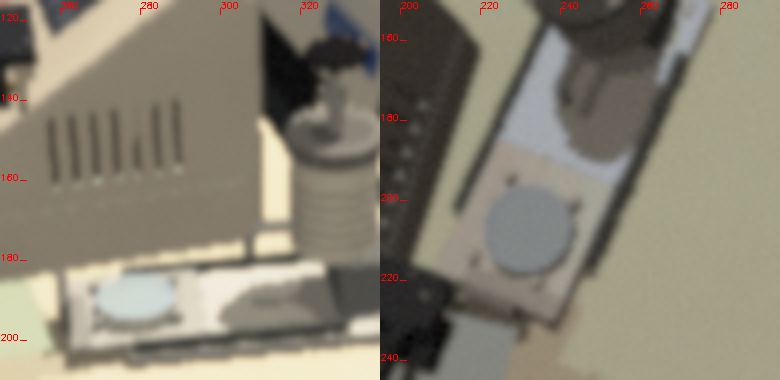

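The dish lies flat and centred between the four pins (top (232,207), scene (279,189)). Next I'll lower the open gripper in front of the tab and push with the back of the front finger, so that the body stays clear of the cap.

Emit:
{"name": "move_arm", "arguments": {"rows": [[0, 0, -35, 0, -1], [0, 0, -35, 0, -1], [0, 0, -25, 0, -1], [0, 0, -8, 0, -1], [0, 0, 0, 0, -1], [7.4, -3.1, 0, 0, -1], [7.4, -3.1, 0, 0, -1], [7.4, -3.1, 0, 0, -1], [4.6, -1.9, 0, 0, -1], [4.6, -1.9, 0, 0, -1], [4.6, -1.9, 0, 0, -1]]}}

```text
time: 17.95
tool_pos: [0.4099, -0.1332, 0.0288]
tool_rot: [3.14, 0.0, 1.179]
contact_force: [-3.2, -2.1, 5.4]
opening: 0.0921
grip_force: 2.8
```

Emit:
{"name": "move_arm", "arguments": {"rows": [[4.6, -1.9, 0, 0, -1], [4.6, -1.9, 0, 0, -1], [0, 0, 0, 0, -1]]}}

```text
time: 18.25
tool_pos: [0.4193, -0.1371, 0.0287]
tool_rot: [3.139, 0.0, 1.178]
contact_force: [-0.8, -0.8, 0.1]
opening: 0.0918
grip_force: 0.2
```

Pushing smoothly; continuing about 40 mm, with the last stretch slow.

Emit:
{"name": "move_arm", "arguments": {"rows": [[4.6, -1.9, 0, 0, -1], [4.6, -1.9, 0, 0, -1], [4.6, -1.9, 0, 0, -1], [4.6, -1.9, 0, 0, -1], [4.6, -1.9, 0, 0, -1], [4.6, -1.9, 0, 0, -1], [4.6, -1.9, 0, 0, -1], [4.6, -1.9, 0, 0, -1], [0, 0, 0, 0, -1]]}}

```text
time: 19.15
tool_pos: [0.4558, -0.1516, 0.028]
tool_rot: [3.141, -0.0, 1.179]
contact_force: [0.4, 0.4, -0.6]
opening: 0.092
grip_force: 0.1
```

```bash
python3 - <<'E'
from fit import *
p=r.x
o=monitor.observe();T=o["tool_pos"];print(T,o["contact_force"],o["grip_force"])
c,s=np.cos(p[2]),np.sin(p[2]);d=T[:2]-p[:2];lx=c*d[0]+s*d[1];print("local",lx,-s*d[0]+c*d[1],"tray est",-lx-.065-.114)
S=vision.read_camera("scene")[:,:,::-1].copy();cv2.imwrite("pics/s8.png",S)
# dish whitish-blue blob
m=((S[:,:,0].astype(int)-S[:,:,2]>-2)&(S.min(2)>170)).astype(np.uint8);m[:,:255]=0;m[:170]=0;m[215:]=0;m[:,345:]=0
n,l,st,ce=cv2.connectedComponentsWithStats(m)
for i in range(1,n):
    if st[i,4]>25: print(st[i],ce[i].round(1))
for t in(0,.03,.04): print(t,proj("scene",W(p,(-.06-t,0,.029))).round(1))
E
```

```text
[ 0.45575202 -0.15163308  0.0279575 ] [ 0.39443577  0.36902528 -0.59578541] 0.09954267072316725
local -0.19290697941859888 -0.0003649023418566405 tray est 0.013906979418598878
[293 182  19  10 146] [302.1 186.6]
0 [307.5 184.9]
0.03 [296.9 186.1]
0.04 [293.4 186.4]
```

The dish travels with the tray (about 14 mm left). Slow finish now.

Emit:
{"name": "move_arm", "arguments": {"rows": [[2.8, -1.1, 0, 0, -1], [2.8, -1.2, 0, 0, -1], [2.8, -1.1, 0, 0, -1], [1.8, -0.8, 0, 0, -1], [0, 0, 0, 0, -1]]}}

```text
time: 19.7
tool_pos: [0.4655, -0.1558, 0.0281]
tool_rot: [3.141, -0.0, 1.179]
contact_force: [-0.5, 0.1, -0.3]
opening: 0.0918
grip_force: 0.3
```

Emit:
{"name": "move_arm", "arguments": {"rows": [[0.9, -0.4, 0, 0, -1], [0.9, -0.4, 0, 0, -1]]}}

```text
time: 19.9
tool_pos: [0.467, -0.1565, 0.0281]
tool_rot: [3.142, -0.0, 1.179]
contact_force: [-1.6, 1.4, -0.2]
opening: 0.0915
grip_force: 0.6
```

Emit:
{"name": "move_arm", "arguments": {"rows": [[0.9, -0.4, 0, 0, -1], [0.9, -0.4, 0, 0, -1]]}}

```text
time: 20.1
tool_pos: [0.4689, -0.1573, 0.0282]
tool_rot: [3.141, 0.0, 1.179]
contact_force: [-1.4, 1.9, 0.0]
opening: 0.0917
grip_force: 0.7
```

Emit:
{"name": "move_arm", "arguments": {"rows": [[0.9, -0.4, 0, 0, -1]]}}

```text
time: 20.2
tool_pos: [0.4698, -0.1578, 0.0281]
tool_rot: [3.141, -0.0, 1.179]
contact_force: [-0.4, 1.2, -0.4]
opening: 0.0919
grip_force: 0.7
```

Emit:
{"name": "move_arm", "arguments": {"rows": [[0.9, -0.4, 0, 0, -1], [0.9, -0.4, 0, 0, -1]]}}

```text
time: 20.4
tool_pos: [0.471, -0.1583, 0.028]
tool_rot: [-3.14, -0.0, 1.179]
contact_force: [-4.8, 1.5, 3.2]
opening: 0.0916
grip_force: 3.1
```

Emit:
{"name": "move_arm", "arguments": {"rows": [[0.9, -0.4, 0, 0, -1], [0, 0, 0, 0, -1], [0, 0, 0, 0, -1]]}}

```text
time: 20.7
tool_pos: [0.4711, -0.1583, 0.028]
tool_rot: [-3.139, -0.0, 1.179]
contact_force: [-6.6, 3.0, 4.0]
opening: 0.0919
grip_force: 4.2
```

The tray is against its stop (no further motion, 7 N). Backing off, rising, closing the fingers and going above the knob.

Emit:
{"name": "move_arm", "arguments": {"rows": [[-9, 4, 0, 0, -1], [-9, 4, 0, 0, -1], [0, 0, 45, 0, -0.5], [0, 0, 45, 0, 0], [0, 0, 45, 0, 1], [0, 0, 45, 0, 1], [0, 0, 42, 0, 1], [0, 0, 0, 0, 1]], "newtons": 20}}

```text
time: 21.5
tool_pos: [0.4566, -0.1521, 0.2559]
tool_rot: [3.129, 0.001, 1.179]
contact_force: [0.1, -0.4, -0.7]
opening: 0.0485
grip_force: 0.0
```

```bash
python3 - <<'E'
from fit import *
p=r.x
o=monitor.observe();print(o["tool_pos"],o["contact_force"],o["opening"])
S=vision.read_camera("scene")[:,:,::-1].copy();cv2.imwrite("pics/s9.png",S)
T=vision.read_camera("top")[:,:,::-1].copy();cv2.imwrite("pics/t9.png",T)
# tab strip and dish via profiles along the tray axis in scene
g=cv2.cvtColor(S,6).astype(int)
for t in(0,.005): print(t,"tab outer",proj("scene",W(p,(-.114-t,-.022,.03))).round(1),"dish L/R/c",[proj("scene",W(p,(-.06-t+x,0,.029))).round(1) for x in(-.0265,0,.0265)])
print("row191 cols 280-300",g[191,280:300]);print("row187 cols 290-325",g[187,290:326])
m=((S[:,:,0].astype(int)-S[:,:,2]>-2)&(S.min(2)>100)).astype(np.uint8);m[:,:285]=0;m[:178]=0;m[196:]=0;m[:,330:]=0
n,l,st,ce=cv2.connectedComponentsWithStats(m)
for i in range(1,n):
    if st[i,4]>25: print(st[i],ce[i].round(1))
E
```

```text
[ 0.45662329 -0.15207779  0.25585372] [ 0.10820264 -0.35661115 -0.71760526] 0.04851659480888264
0 tab outer [289.4 191.1] dish L/R/c [array([298.1, 185.9]), array([307.5, 184.9]), array([316.7, 183.9])]
0.005 tab outer [287.6 191.3] dish L/R/c [array([296.4, 186.1]), array([305.7, 185.1]), array([315. , 184.1])]
row191 cols 280-300 [207 206 207 203 187 148 114  99  86  75  84 130 177 187 183 175 155 136
 137 144]
row187 cols 290-325 [135 157 183 190 186 177 167 171 195 208 211 211 211 212 212 212 213 212
 212 212 212 211 212 212 211 210 198 174 134 101  92  91  93  96  99  98]
[298 180  20  11 152] [307.6 185.6]
```

The dish is at scene (307.6,185.6), matching its predicted home position (307.5,184.9), so the tray is home. Moving above the knob.

Emit:
{"name": "move_arm", "arguments": {"rows": [[36, -14, 0, 0, 1], [36, -14, 0, 0, 1], [36, -15, 0, 0, 1], [36, -15, 0, 0, 1], [34, -15, 0, 0, 1], [0, 0, -15, 0, 1], [0, 0, -15, 0, 1], [0, 0, 0, 0, 1], [0, 0, 0, 0, 1]]}}

```text
time: 22.5
tool_pos: [0.6318, -0.2237, 0.2187]
tool_rot: [-3.139, -0.0, 1.179]
contact_force: [-0.2, 0.1, 1.3]
opening: 0.0003
grip_force: 0.0
```

```bash
python3 - <<'E'
from h import *
o=monitor.observe();print(o["tool_pos"],o["tool_rot"],o["contact_force"],o["opening"])
E
```

```text
[ 0.63181968 -0.22370241  0.21869837] [-3.13890805e+00 -1.78069762e-04  1.17875020e+00] [-0.23521825  0.08776177  1.26698557] 0.0003323261313080294
```

Emit:
{"name": "move_arm", "arguments": {"rows": [[1, -1, -4, 0, 1], [0, 0, -4, 0, 1], [0, 0, -4, 0, 1], [0, 0, -2, 0, 1], [0, 0, -2, 0, 1], [0, 0, -2, 0, 1], [0, 0, -2, 0, 1], [0, 0, -2, 0, 1], [0, 0, 0, 0, 1], [0, 0, 0, 0, 1]]}}

```text
time: 23.5
tool_pos: [0.6333, -0.2249, 0.1982]
tool_rot: [-3.141, 0.0, 1.179]
contact_force: [-2.8, 1.4, 3.5]
opening: 0.0007
grip_force: 1.8
```

Emit:
{"name": "move_arm", "arguments": {"rows": [[0, 0, -1, 0, 1], [0, 0, -1, 0, 1], [0, 0, -1, 0, 1], [0, 0, 0, 0, 1], [0, 0, 0, 0, 1]]}}

```text
time: 24.0
tool_pos: [0.6334, -0.2249, 0.1951]
tool_rot: [3.142, -0.0, 1.179]
contact_force: [-2.7, 1.4, 3.5]
opening: 0.0004
grip_force: 2.0
```

Emit:
{"name": "move_arm", "arguments": {"rows": [[0, 0, -1, 0, 1], [0, 0, -1, 0, 1], [0, 0, 0, 0, 1]]}}

```text
time: 24.3
tool_pos: [0.6334, -0.2249, 0.193]
tool_rot: [3.142, -0.0, 1.179]
contact_force: [-1.7, 1.6, 4.5]
opening: 0.0004
grip_force: 2.2
```

Emit:
{"name": "move_arm", "arguments": {"rows": [[0, 0, -1, 0, 1], [0, 0, 0, 0, 1]]}}

```text
time: 24.5
tool_pos: [0.6334, -0.2249, 0.192]
tool_rot: [3.142, -0.0, 1.179]
contact_force: [-3.3, 1.8, 4.3]
opening: 0.0003
grip_force: 2.2
```

Emit:
{"name": "move_arm", "arguments": {"rows": [[0, 0, -1, 0, 1], [0, 0, 0, 0, 1]]}}

```text
time: 24.7
tool_pos: [0.6334, -0.2249, 0.191]
tool_rot: [3.142, -0.0, 1.179]
contact_force: [-1.8, 2.2, 4.6]
opening: 0.0003
grip_force: 2.3
```

Emit:
{"name": "move_arm", "arguments": {"rows": [[0, 0, -1, 0, 1], [0, 0, 0, 0, 1]]}}

```text
time: 24.9
tool_pos: [0.6334, -0.2249, 0.19]
tool_rot: [3.142, 0.0, 1.179]
contact_force: [-1.9, 0.7, 4.9]
opening: 0.0002
grip_force: 2.4
```

Emit:
{"name": "move_arm", "arguments": {"rows": [[0, 0, -1, 0, 1], [0, 0, 0, 0, 1]]}}

```text
time: 25.1
tool_pos: [0.6334, -0.2249, 0.189]
tool_rot: [3.142, -0.0, 1.179]
contact_force: [-4.7, 0.5, 5.2]
opening: 0.0004
grip_force: 2.5
```

Emit:
{"name": "move_arm", "arguments": {"rows": [[0, 0, -1, 0, 1], [0, 0, 0, 0, 1]]}}

```text
time: 25.3
tool_pos: [0.6334, -0.2249, 0.1881]
tool_rot: [3.142, 0.0, 1.179]
contact_force: [-2.5, 0.7, 5.6]
opening: 0.0005
grip_force: 2.5
```

Emit:
{"name": "move_arm", "arguments": {"rows": [[0, 0, -1, 0, 1], [0, 0, 0, 0, 1]]}}

```text
time: 25.5
tool_pos: [0.6334, -0.2249, 0.1871]
tool_rot: [3.141, -0.0, 1.179]
contact_force: [-2.8, 0.8, 5.7]
opening: 0.0005
grip_force: 2.6
```

Emit:
{"name": "move_arm", "arguments": {"rows": [[0, 0, -1, 0, 1], [0, 0, 0, 0, 1]]}}

```text
time: 25.7
tool_pos: [0.6334, -0.2249, 0.1861]
tool_rot: [3.141, -0.0, 1.179]
contact_force: [-3.3, 2.8, 5.6]
opening: 0.0007
grip_force: 2.7
```

Emit:
{"name": "move_arm", "arguments": {"rows": [[0, 0, -1, 0, 1], [0, 0, 0, 0, 1]]}}

```text
time: 25.9
tool_pos: [0.6334, -0.2249, 0.1852]
tool_rot: [3.141, 0.0, 1.179]
contact_force: [-3.4, 1.9, 4.8]
opening: 0.0003
grip_force: 2.8
```

Emit:
{"name": "move_arm", "arguments": {"rows": [[0, 0, -1, 0, 1], [0, 0, 0, 0, 1]]}}

```text
time: 26.1
tool_pos: [0.6334, -0.225, 0.185]
tool_rot: [3.141, 0.0, 1.179]
contact_force: [-4.9, 2.3, 8.3]
opening: 0.0005
grip_force: 4.3
```

Emit:
{"name": "move_arm", "arguments": {"rows": [[0, 0, -1, 0, 1], [0, 0, 0, 0, 1]]}}

```text
time: 26.3
tool_pos: [0.6334, -0.225, 0.185]
tool_rot: [3.14, 0.0, 1.179]
contact_force: [-5.6, 2.4, 12.4]
opening: 0.0003
grip_force: 6.3
```

The stop was felt at z=0.185 (20 mm stroke), at about 4.5 N/mm. One more mm, then hold.

Emit:
{"name": "move_arm", "arguments": {"rows": [[0, 0, -1, 0, 1], [0, 0, 0, 0, 1], [0, 0, 0, 0, 1], [0, 0, 0, 0, 1]]}}

```text
time: 26.7
tool_pos: [0.6335, -0.225, 0.1849]
tool_rot: [3.139, 0.0, 1.179]
contact_force: [-7.9, 3.7, 16.4]
opening: 0.0004
grip_force: 8.4
```

Emit:
{"name": "move_arm", "arguments": {"rows": [[0, 0, 0, 0, 1], [0, 0, 0, 0, 1], [0, 0, 0, 0, 1], [0, 0, 0, 0, 1]]}}

```text
time: 27.1
tool_pos: [0.6335, -0.225, 0.1849]
tool_rot: [3.139, 0.0, 1.179]
contact_force: [-7.6, 3.2, 16.9]
opening: 0.0002
grip_force: 8.3
```

Held at about 17–18 N for 0.8 s. Now rising gently.

Emit:
{"name": "move_arm", "arguments": {"rows": [[0, 0, 2, 0, 1], [0, 0, 3, 0, 1], [0, 0, 4, 0, 1], [0, 0, 5, 0, 1], [0, 0, 5, 0, 1], [0, 0, 10, 0, 1], [0, 0, 30, 0, 1], [0, 0, 20, 0, 1], [-40, 15, 0, 0, 1], [-40, 15, 0, 0, 1], [-40, 15, 0, 0, 1], [0, 0, 0, 0, 1]]}}

```text
time: 28.3
tool_pos: [0.5087, -0.1776, 0.2607]
tool_rot: [-3.137, -0.0, 1.179]
contact_force: [0.1, 0.2, -1.0]
opening: 0.0001
grip_force: 0.0
```

```bash
python3 - <<'E'
from fit import *
o=monitor.observe();print(o["time"],o["tool_pos"],o["contact_force"])
S=vision.read_camera("scene")[:,:,::-1].copy();cv2.imwrite("pics/s10.png",S)
a,b=[cv2.cvtColor(x,6).astype(int) for x in(cv2.imread("pics/s9.png"),S)]
print("knob diff",np.abs(a-b)[120:140,318:340].max(),"col328 before",a[118:140,328],"after",b[118:140,328])
m=((S[:,:,0].astype(int)-S[:,:,2]>-2)&(S.min(2)>100)).astype(np.uint8);m[:,:285]=0;m[:178]=0;m[196:]=0;m[:,330:]=0
n,l,st,ce=cv2.connectedComponentsWithStats(m)
print([(st[i].tolist(),ce[i].round(1)) for i in range(1,n) if st[i,4]>25])
E
```

```text
28.3 [ 0.50870252 -0.17762148  0.26071443] [ 0.06675153  0.19218891 -0.97682558]
knob diff 7 col328 before [58 56 59 64 63 55 43 35 34 33 35 32 30 32 48 72 90 96 95 94 95 95] after [60 57 61 63 63 56 44 36 35 32 34 35 30 32 48 74 91 96 96 95 95 95]
[([298, 180, 20, 11, 153], array([307.6, 185.6]))]
```

The knob is back up (its image matches the one from before the press), the dish hasn't moved, and the robot touches nothing. Handing in.

```bash
python3 -c "
from cell import workorder
print(workorder.hand_in())"
```

```text
the job is handed in; nothing more can be done
None
```

The job is handed in, but no verdict came back: the dish sits between the pins, the tray is home against its stop, the plunger was held on its stop at about 17–19 N for 0.8 s and is back up, and none of the three bystanders was touched.

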